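Power up the valve hi-fi in the right order

ROBOT

A 7-joint arm with a two-finger parallel gripper is mounted at the origin on the work surface. World frame = base frame: x ahead of the robot, y to its left, z up, the work surface at z = 0. Lengths are in m, angles in rad, forces in N, time in s.
With the tool pointing down it reaches from about 0.4 to 0.9 m from the base axis. Payload 5.5 kg.
Tool frame: the origin (TCP) lies midway between the tips of the shut fingers; the grasp point (between the pads) lies 19 mm behind it; z points along the fingers, y is the direction in which the jaws open and shut (so a half turn about z gives the same grasp; the last joint's range is limited). The gripper opens to 85 mm and grips with 20 to 120 N. Pads are 22 mm wide; open, the fingers measure 114 mm over their backs; the gripper's body (76 mm by 85 mm) begins 54 mm behind the grasp point. The pads swing forward as they close: fully open they stand 13 mm farther back than shut.
Start: joints at [-0.873, 0.501, -0.427, 1.55, 0.221, 1.138, -0.21], TCP at [0.274, 0.59, 0.231] pointing down, gripper open.
Joint ranges: [-2.88, 2.88], [-0.31, 2.03], [-1.54, 1.56], [0.2, 2.42], [-1.41, 4.55], [0.19, 2.02], [-2.57, 2.57]. Speed limits (rad/s): [2.57, 2.57, 3.14, 3.14, 3.14, 3.14, 3.14].

INTERFACE

Orientations are given as a unit quaternion [w, x, y, z].
In Python, from cell import ctrl, snapshot, camera_params gives the robot as it stands.
- The arm moves only by the tool jog_arm, never from a script. Its argument "series" is a list of rows, each a list of 7 numbers: the finger opening in m, from 0 to 0.0854, then the shift along the world's x, y, z in m, then the turn, a rotation vector about the world's x, y, z in degrees. A call has exactly 5 rows; each row shifts and turns the commanded pose from where the row before left it; what a row does not reach is not made up. A row lasts 1/8 s, in which the tool goes at most 62.5 mm and 10.7 degrees, less where a joint would pass 70% of its speed; a pose out of reach is approached as far as the arm can. A call is refused whole if a number of a shift passes 0.0625 or a number of a turn 10.7, either way. A call with a gripper value outside its range is refused whole. The fingers move at their own pace and stop on an object; "grip_force" is the grip in N (left out, the last holds). Time passes only in rows, so rows that do not move let the fingers close, or fill a call up. It gives the time, the measured TCP pose, the force and the opening at its end, in the units of the state.
- ctrl.observe(): the state, without advancing time (a new reading comes with each control period).
- snapshot(name): name is "scene" or "top" or "wrist"; returns (picture, depth): 480x640x3 uint8, red, green, blue; 480x640 float32, m along the optical axis (not along the pixel's ray), 0 where there is no reading.
- camera_params(name): a dict with "fx", "fy", "cx", "cy" (pixels), "rvec" (rotation vector, rad) and "tvec" (3), from world to camera coordinates, as OpenCV has them. Camera axes: x right, y down, z forward; pixel columns grow to the right and rows downward; lengths in m; the calibration is good to about 2 mm. A picture is of the moment at which its call begins: read the wrist's pose just before it. camera_params takes no time and is no camera call; for the wrist camera it gives the pose at the moment of the call.
- ctrl.job_done(): hands the job in, once; it reports no verdict.
The state is a dict: "clock": time; "joint_pos": joint angles; "joint_velocities": joint speeds; "effort": joint torques, N m; "eef_pos": TCP position; "tool_rot": TCP orientation; "wrist_force": force on the tool from outside, world axes, zero at the start; "wrist_torque": the same for the moment, N m; "opening": opening from 0.0 (shut) to 1.0 (fully open).
Only numpy, scipy, OpenCV 4.12 (cv2) and the standard library are available. Lean on these libraries where they do the work, as an engineer would, in place of code of your own. Each camera call takes 0.05 s, during which the arm holds its last target.

TASK

Switch the hi-fi on in its proper order by pressing rockers down with the fingertips: first the power rocker on the preamplifier, then the wide mains rocker on the valve amplifier; let the valves warm for at least five seconds, and only then press the amplifier's narrow standby rocker, the middle one of its row of three. Press the raised far half of each rocker until it snaps over and stays on. Leave the triode rocker, the grey keys, the volume knob, the glass valves and the loose things (phone included) alone.

Things in the scene. Friction and masses are not known exactly. Their poses are not given: they have to be found in the camera images.
- preamp: Preamplifier, fixed: aluminium box 240 mm deep (its x) by 360 wide (its y), deck 61 mm above the table. Origin: centre of its underside; x points to its back, away from the robot, y to its left. On the deck: two meters at the back, three round knobs, and along the front a row with the black power rocker at the left end, then three small grey keys. A phone in a cradle fills the right side.
- pre_power (a joint): The preamplifier's power rocker: left end of the front row on its deck, hinge 75 mm in front of the box's centre, 130 mm left of it. Joint in rad: 0 = off, as found (near half level, far half standing up); 0.36 = on (far half level). Over-centre snap action: about 5 N near the tip of the far half starts it, past 0.18 it goes over by itself and stays.
- pre_power_far_half (a point): Middle of the top face of its far half, the spot to press; moves with it. Black rocker, 32 mm along the preamp's x, 20 mm wide, hinged across its middle 5 mm above the deck. This point lies 11 mm along the face from the hinge: off, 3.9 mm above hinge height, the face rising 0.36 rad to a tip 5.6 mm up; on, level at hinge height. Bezel 3 mm high.
- amp: Valve amplifier, fixed: white and bare-metal chassis 320 mm deep (its x) by 280 wide (its y), deck 76 mm above the table. Origin: centre of its underside; x points to its back, y to its left. On the deck: three black rockers in a row across the front (115 mm ahead of centre), four glass valves (20 mm behind centre), three dark transformer cans at the back, up to 100 mm tall.
- mains_rocker (a joint): The amplifier's mains rocker: the wide one, leftmost of the three, 85 mm left of the amplifier's centre line. Joint in rad: 0 = off, as found (near half level, far half standing up); 0.36 = on (far half level). Over-centre snap action: about 5 N near the tip of the far half starts it, past 0.18 it goes over by itself and stays.
- mains_rocker_far_half (a point): Middle of the top face of its far half, the spot to press; moves with it. Black rocker, 32 mm along the amp's x, 26 mm wide, hinged across its middle 5 mm above the deck. This point lies 11 mm along the face from the hinge: off, 3.9 mm above hinge height, the face rising 0.36 rad to a tip 5.6 mm up; on, level at hinge height. Bezel 3 mm high.
- standby_rocker (a joint): The amplifier's standby rocker: narrow, the middle one of the three, 30 mm left of the amplifier's centre line. Joint in rad: 0 = off, as found (near half level, far half standing up); 0.36 = on (far half level). Over-centre snap action: about 5 N near the tip of the far half starts it, past 0.18 it goes over by itself and stays.
- standby_rocker_far_half (a point): Middle of the top face of its far half, the spot to press; moves with it. Black rocker, 32 mm along the amp's x, 14 mm wide, hinged across its middle 5 mm above the deck. This point lies 11 mm along the face from the hinge: off, 3.9 mm above hinge height, the face rising 0.36 rad to a tip 5.6 mm up; on, level at hinge height. Bezel 3 mm high.
- triode_rocker (a joint): The amplifier's triode-mode rocker: narrow, the rightmost of the three, 25 mm right of the amplifier's centre line; not to be switched. Same make and joint values as the standby rocker; 0 as found, and it is to stay there.
- valves: The four fixed glass valves on the amplifier as one piece: two big ones, 43 mm in diameter, 93 mm tall, 88 mm either side of the centre line; two small ones, 25 mm over the socket, 55 mm tall, 28 mm either side. Origin on the deck above the amplifier's origin; the valves stand 20 mm behind it. Fragile: keep off.
- volume_knob: Grey fluted volume knob on the preamplifier, 36 mm in diameter, 24 mm tall, the middle and biggest of three; turns about z with slight friction, set anywhere as found. Origin at the centre of its foot on the deck. Leave alone.
- mono_key (a joint): The left one of the three small grey keys (mono) in the preamplifier's front row. Push key, spring return: joint in m, 0 = up, 0.004 = fully down; 1 N to start. Not to be pressed.
- mono_key_top (a point): Centre of the top of the left grey key; the key is 14 mm by 20 mm and its top stands 7 mm above the deck.
- dim_key (a joint): The middle one of the three small grey keys (dim) in the preamplifier's front row. Push key, spring return: joint in m, 0 = up, 0.004 = fully down; 1 N to start. Not to be pressed.
- dim_key_top (a point): Centre of the top of the middle grey key; the key is 14 mm by 20 mm and its top stands 7 mm above the deck.
- mute_key (a joint): The right one of the three small grey keys (mute) in the preamplifier's front row. Push key, spring return: joint in m, 0 = up, 0.004 = fully down; 1 N to start. Not to be pressed.
- mute_key_top (a point): Centre of the top of the right grey key; the key is 14 mm by 20 mm and its top stands 7 mm above the deck.
- phone_mid (a point): White phone with a dark screen, 146 x 71 x 8 mm, lying loose in the cradle on the preamplifier's deck; the point is at its middle. Leave alone.
- trimmer_mid (a point): Thin adjusting screwdriver, black handle 55 mm long and 12 mm thick, white 60 mm shaft, lying loose on the amplifier's deck right of the rockers; the point is at its middle. Leave alone.
- remote_mid (a point): Slim aluminium remote control, 150 x 42 x 16 mm, lying loose on the table at the left; the point is at its middle. Leave alone.
- spare_valve_mid (a point): Spare big valve standing loose on the table, 43 mm in diameter, 93 mm tall; the point is at its middle. Leave alone.
- valve_carton_mid (a point): Upright plain valve carton, 55 x 55 x 115 mm, loose on the table; the point is at its middle. Leave alone.
- mug_mid (a point): White mug, 82 mm in diameter, 92 mm tall, loose on the table; the point is at its middle. Leave alone.
- multimeter_mid (a point): Hand multimeter lying face up, 175 x 84 x 38 mm, loose on the table; the point is at its middle. Leave alone.

How it is judged:
By the outcome, as a careful person would: the job done as asked, in the order asked, and still so for the second after the job is handed in, with the robot touching nothing.
It also fails if it takes over 61 s, if anything falls off the work surface, if the arm or the gripper's body presses on something with over 40 N, if the wrist force passes 120 N, or if a joint passes its speed limit or range.

## Working session

There is one attempt and no reset: what is moved stays moved. The work goes in short steps, Python scripts to look and compute and a tool call to move; the robot and the scene stay as the last step left them, time stands still between calls to the robot, and variables do not carry over. Pictures are saved under pics/ and viewed, and the job is handed in when it is done.

Besides the shell and the picture viewer there is one more tool, called after "Emit:" as name(argument=value, ...) on one line, values as JSON. jog_arm: Moves the arm, as the interface text tells. Its arguments: {"type":"object","properties":{"series":{"type":"array"},"grip_force":{"type":"number"}},"required":["series"]}

```bash
ls; mkdir -p pics
python3 - <<'E'
from cell import ctrl, snapshot, camera_params
import cv2, numpy as np
s=ctrl.observe(); print({k:np.round(v,3).tolist() for k,v in s.items()})
for n in("scene","top"):
    p=camera_params(n); print(n,p)
    im,d=snapshot(n); cv2.imwrite(f"pics/{n}0.png",im[:,:,::-1]); np.save(f"pics/{n}0.npy",d)
E
```

```text
pics
{'clock': 0.0, 'joint_pos': [-0.873, 0.502, -0.427, 1.551, 0.221, 1.138, -0.21], 'joint_velocities': [-0.002, 0.002, -0.0, 0.001, -0.002, -0.0, -0.001], 'effort': [0.001, -56.953, -5.816, -28.092, 0.011, 0.012, -0.0], 'eef_pos': [0.274, 0.589, 0.23], 'tool_rot': [-0.0, 0.216, 0.976, -0.001], 'wrist_force': [0.08, -0.91, 0.018], 'wrist_torque': [-0.019, -0.046, -0.014], 'opening': 1.0}
scene {'fx': 613.9277248012185, 'fy': 613.9277248012185, 'cx': 314.73892397909697, 'cy': 239.03998541166735, 'rvec': array([ 2.29520561,  1.16821111, -0.38407602]), 'tvec': array([-0.26505871, -0.28127475,  1.76184364])}
top {'fx': 452.41877778467267, 'fy': 452.41877778467267, 'cx': 304.53432231795233, 'cy': 234.03056278214768, 'rvec': array([ 2.09932135, -2.16479088,  0.15440223]), 'tvec': array([0.02199359, 0.4818478 , 1.24368554])}
```

View pics/top0.png

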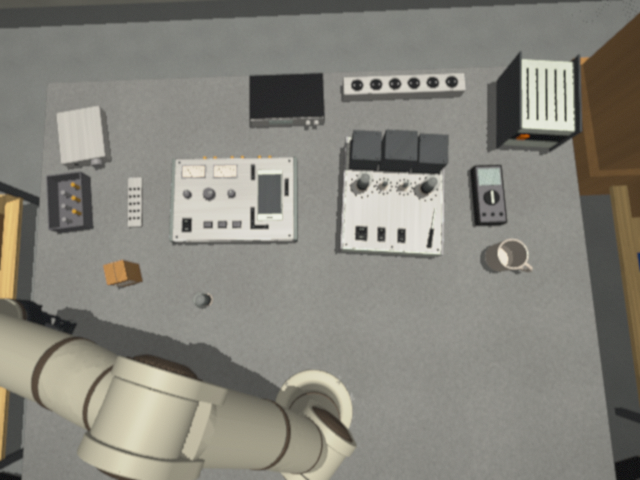

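View pics/scene0.png

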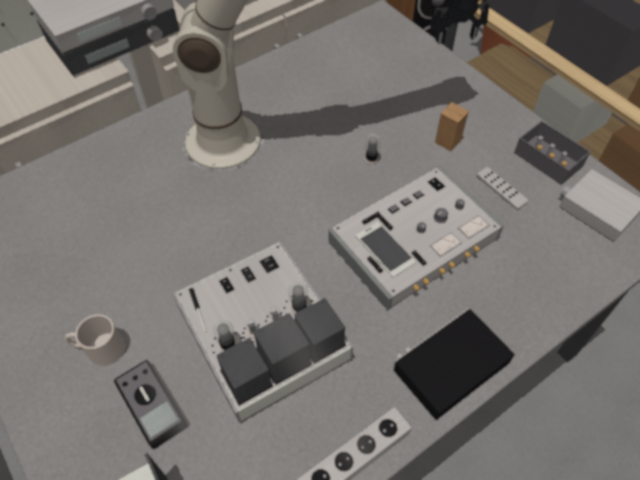

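The top view shows the preamp at about (235,200) with its power rocker near (187,225). The amp is at about (393,200), with rockers near (362,233), (381,234) and (402,236). The arm stands at the lower left. Next I'll enlarge both devices.

```bash
cat > h.py <<'E'
import cv2, numpy as np
def Rt(p): return cv2.Rodrigues(np.array(p["rvec"]))[0], np.array(p["tvec"])
def ray(p,u,v,z):
    R,t=Rt(p); d=R.T@np.array([(u-p["cx"])/p["fx"],(v-p["cy"])/p["fy"],1]); c=-R.T@t
    return c+d*(z-c[2])/d[2]
def proj(p,X):
    R,t=Rt(p); q=R@np.array(X)+t; return np.array([p["fx"]*q[0]/q[2]+p["cx"],p["fy"]*q[1]/q[2]+p["cy"]])
def crop(im,x0,y0,x1,y1,s,name):
    c=cv2.resize(im[y0:y1,x0:x1],None,fx=s,fy=s,interpolation=cv2.INTER_CUBIC); cv2.imwrite(name,c)
E
python3 - <<'E'
from h import *
im=cv2.imread("pics/top0.png")
crop(im,165,145,305,250,5,"pics/t_pre.png")
crop(im,333,125,453,260,4,"pics/t_amp.png")
E
```

```text
(no output)
```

View pics/t_pre.png

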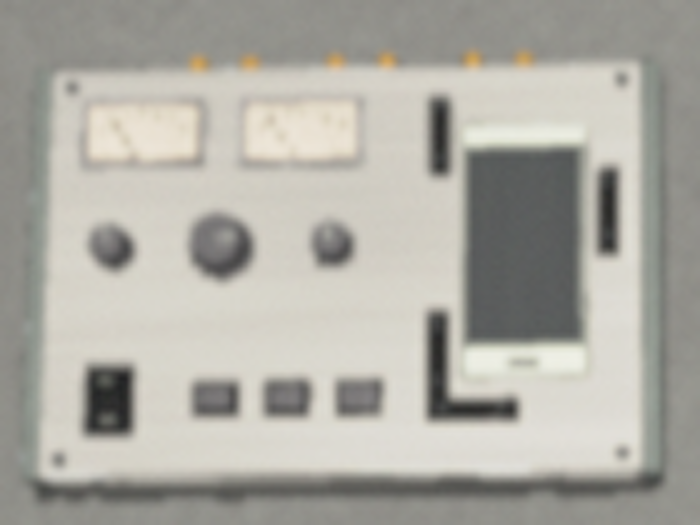

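View pics/t_amp.png

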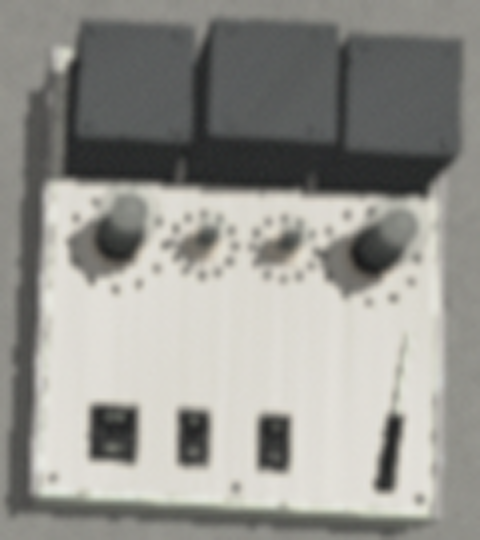

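```bash
python3 - <<'E'
from h import *
from cell import camera_params
p=camera_params("top")
def px(c,s,o): return ((c[0]+.5)/s-.5+o[0],(c[1]+.5)/s-.5+o[1])
def show(n,c,s,o,z):
    X=ray(p,*px(c,s,o),z); print(n,X.round(4)); return X
o=(165,145)
for n,c,z in [("bl",(72,88),.061),("br",(622,80),.061),("fl",(58,460),.061),("fr",(622,453),.061),("rock",(109,400),.066),("k1",(216,397),.068),("k3",(359,396),.068),("cornFL",(38,480),.061),("cornFR",(660,478),.061),("cornBL",(55,68),.061),("cornBR",(643,62),.061)]: show(n,c,5,o,z)
o=(333,125)
for n,c,z in [("mains",(113,434),.081),("stby",(194,438),.081),("tri",(274,442),.081),("cFL",(33,495),.076),("cFR",(436,520),.076),("screwFL",(53,477),.076),("screwFR",(420,498),.076),("valve1",(118,245),.1),]: show(n,c,4,o,z)
p2=camera_params("scene")
E
python3 - <<'E'
import sys; sys.path.insert(0,'.')
from h import *
im=cv2.imread("pics/scene0.png")
crop(im,325,165,505,300,4,"pics/s_pre.png")
crop(im,170,235,350,370,4,"pics/s_amp.png")
E
```

```text
bl [0.6989 0.3609 0.061 ]
br [0.6926 0.0451 0.061 ]
fl [0.4829 0.3656 0.061 ]
fr [0.4768 0.0502 0.061 ]
rock [0.5151 0.336  0.066 ]
k1 [0.5145 0.2756 0.068 ]
k3 [0.5125 0.1957 0.068 ]
cornFL [0.472  0.3766 0.061 ]
cornFR [0.462  0.0295 0.061 ]
cornBL [0.7112 0.3709 0.061 ]
cornBR [0.7029 0.0328 0.061 ]
mains [ 0.473  -0.1474  0.081 ]
stby [ 0.4685 -0.2024  0.081 ]
tri [ 0.464  -0.2566  0.081 ]
cFL [ 0.4334 -0.0913  0.076 ]
cFR [ 0.4077 -0.3638  0.076 ]
screwFL [ 0.4454 -0.1055  0.076 ]
screwFR [ 0.4231 -0.3542  0.076 ]
valve1 [ 0.6008 -0.155   0.1   ]
```

View pics/s_pre.png

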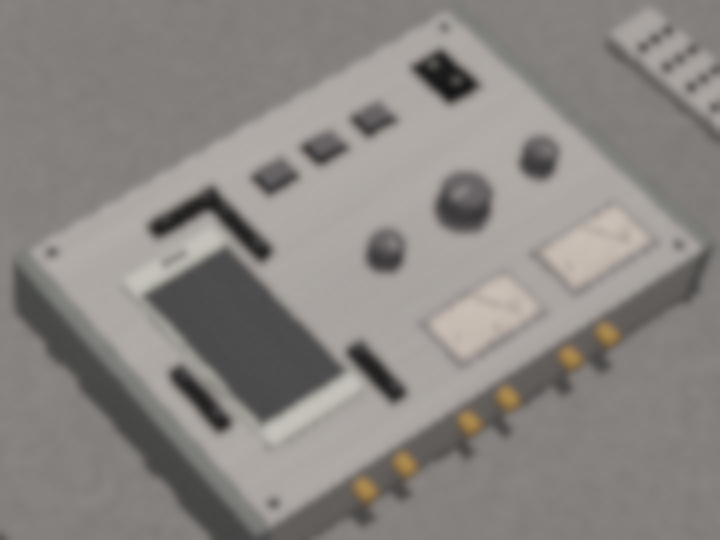

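View pics/s_amp.png

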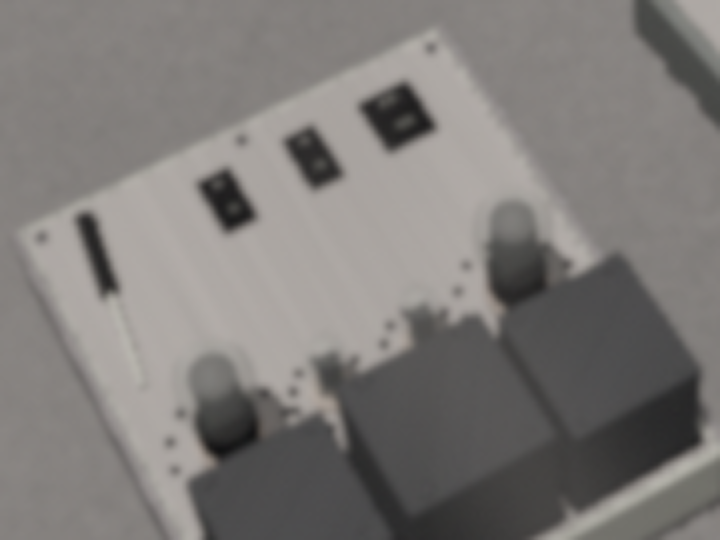

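Checks so far:

| Device | Yaw (rad) | Measurement | Agreement |
|---|---|---|---|
| Preamp | about -0.02 | centre (0.588, 0.206), hinge (0.515, 0.336) | predicted hinge (0.5154, 0.337), about 1 mm off |
| Amp | about -0.082 | rocker spacing about 55 mm | matches the given 55 mm |

Moving over the preamp with the gripper shutting.

Emit:
jog_arm(series=[[0,0.042,-0.042,0,0,0,5],[0,0.042,-0.042,0,0,0,5],[0,0.042,-0.042,0,0,0,5],[0,0.042,-0.042,-0.01,0,0,5],[0,0.042,-0.042,-0.01,0,0,4]], grip_force=40)

```text
clock: 0.72
eef_pos: [0.4849, 0.3779, 0.2109]
tool_rot: [-0.0, 0.007, 1.0, -0.0]
wrist_force: [0.8, -0.3, 0.4]
opening: -0.003
```

Emit:
jog_arm(series=[[0,0.021,-0.021,-0.02,0,0,0],[0,0.021,-0.021,-0.03,0,0,0],[0,0.001,0,-0.03,0,0,0],[0,0,0,-0.02,0,0,0],[0,0,0,0,0,0,0]])

```text
clock: 1.35
eef_pos: [0.525, 0.3374, 0.1095]
tool_rot: [-0.002, 0.007, 1.0, -0.001]
wrist_force: [-0.3, 0.3, 0.8]
opening: 0.0
```

Run:
```python
from cell import ctrl, snapshot, camera_params
from h import *
s=ctrl.observe(); print(s["eef_pos"],s["wrist_force"],s["clock"])
p=camera_params("wrist"); im,d=snapshot("wrist"); cv2.imwrite("pics/w1.png",im[:,:,::-1])
print(p["fx"],Rt(p)[0].round(3).tolist(),(-Rt(p)[0].T@Rt(p)[1]))
for n,X in dict(hinge=(.5152,.3365,.066),tip=(.530,.3362,.0716),tcp=s["eef_pos"],bl=(.699,.361,.061)).items(): print(n,proj(p,X).round(1))
im,d=snapshot("top"); crop(np.ascontiguousarray(im[:,:,::-1]),165,145,305,250,5,"pics/t1.png")
```

```text
[0.52500263 0.33736374 0.10946929] [-0.29138544  0.32712588  0.83536359] 1.35
357.8859717479306 [[0.013, 1.0, -0.002], [0.952, -0.012, 0.307], [0.307, -0.006, -0.952]] [0.44646905 0.33900755 0.25200914]
hinge [315.3 250.9]
tip [315.1 279.6]
tcp [316.8 305.3]
bl [353.  486.4]
```

View pics/w1.png

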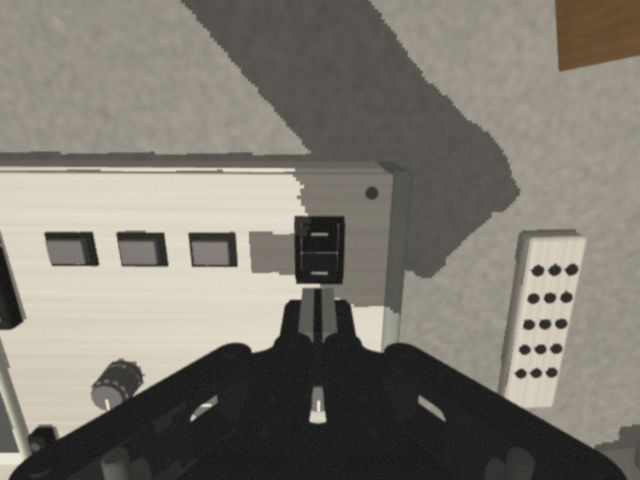

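View pics/t1.png

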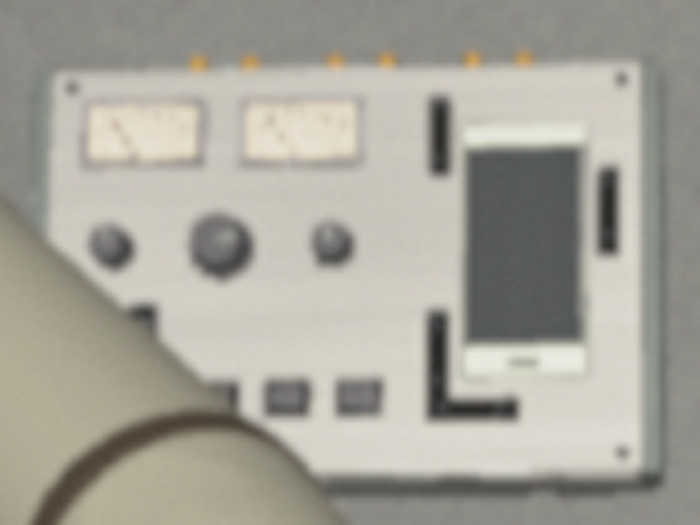

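The wrist view shows the power rocker at columns 295–344, rows 217–284. Its hinge line is near row 251, as predicted, and its y agrees within about 2 mm. The fingertips are in line with the far half, so I'll press.

Emit:
jog_arm(series=[[0,0.004,0,-0.015,0,0,0],[0,0,0,-0.018,0,0,0],[0,0,0,-0.004,0,0,0],[0,0,0,-0.003,0,0,0],[0,0,0,0,0,0,0]])

```text
clock: 2.08
eef_pos: [0.5304, 0.3373, 0.0713]
tool_rot: [-0.0, 0.008, 1.0, -0.0]
wrist_force: [-2.3, -1.2, 2.9]
opening: 0.003
```

Emit:
jog_arm(series=[[0,0,0,-0.002,0,0,0],[0,0,0,-0.002,0,0,0],[0,0,0,-0.001,0,0,0],[0,0,0,0,0,0,0],[0,0,0,0,0,0,0]])

```text
clock: 2.7
eef_pos: [0.5308, 0.3377, 0.0663]
tool_rot: [0.0, 0.008, 1.0, 0.0]
wrist_force: [-0.7, 0.2, -0.0]
opening: -0.0
```

Run:
```python
from cell import ctrl, snapshot, camera_params
from h import *
s=ctrl.observe(); print(s["eef_pos"],s["wrist_force"],s["clock"])
im,d=snapshot("wrist"); crop(np.ascontiguousarray(im[:,:,::-1]),240,120,400,240+60,4,"pics/w2.png")
```

```text
[0.53078296 0.33770466 0.06626341] [-0.71753798  0.174903   -0.02871648] 2.7
```

View pics/w2.png

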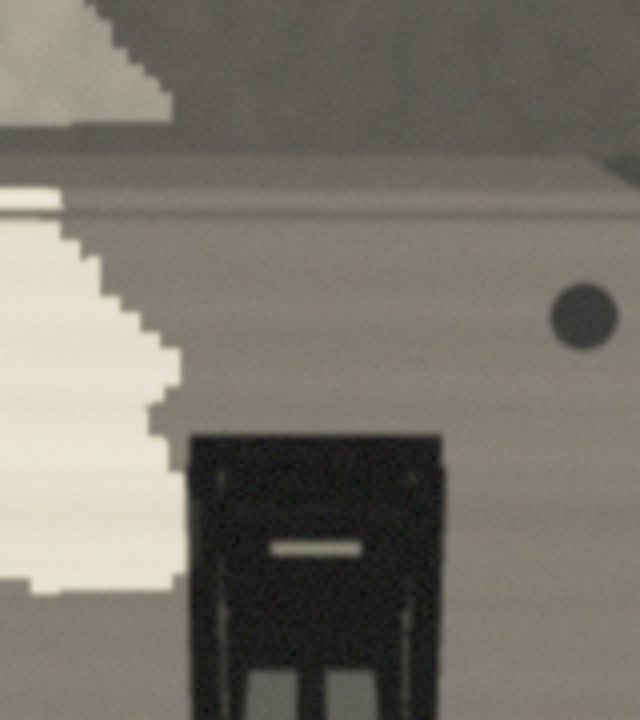

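Force fell to about 0 N at hinge height, and the view down the rocker suggests the near half has risen. I'll lift and check.

Emit:
jog_arm(series=[[0,0,0,0.02,0,0,0],[0,0,0,0.03,0,0,0],[0,0,0,0.02,0,0,0],[0,0,-0.02,0.01,0,0,-2],[0,0,-0.01,0,0,0,-2]])

```text
clock: 3.38
eef_pos: [0.5315, 0.3049, 0.1469]
tool_rot: [0.001, 0.045, 0.999, -0.0]
wrist_force: [0.6, 0.2, 0.1]
opening: 0.002
```

Run:
```python
from cell import ctrl, snapshot, camera_params
from h import *
s=ctrl.observe(); print(s["eef_pos"],s["wrist_force"],s["clock"])
im,d=snapshot("wrist"); crop(np.ascontiguousarray(im[:,:,::-1]),220,150,420,300,4,"pics/w3.png")
```

```text
[0.53153947 0.30494293 0.14694302] [0.59143198 0.17243493 0.08441819] 3.375
```

View pics/w3.png

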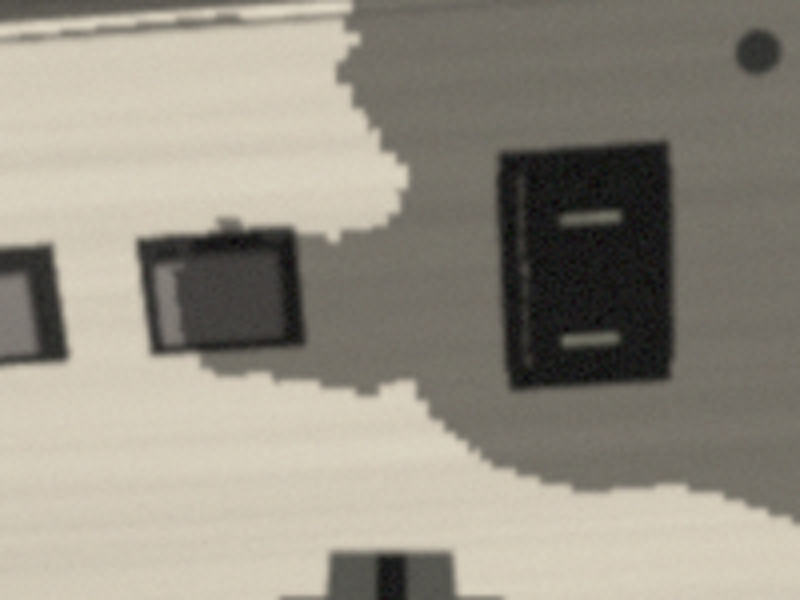

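```bash
cat >> h.py <<'E'
def zmap(p,d,u,v):
    R,t=Rt(p); z=d[v,u]; q=np.array([(u-p["cx"])/p["fx"]*z,(v-p["cy"])/p["fy"]*z,z]); return R.T@(q-t)
def prof(p,d,a,b,n=12):
    for k in np.linspace(0,1,n):
        u=int(round(a[0]+(b[0]-a[0])*k)); v=int(round(a[1]+(b[1]-a[1])*k))
        q=[zmap(p,d,u+i,v) for i in(-3,-2,-1,0,1,2,3)]; print(u,v,np.median(q,0).round(4))
E
python3 - <<'E'
from cell import ctrl, snapshot, camera_params
from h import *
p=camera_params("wrist"); im,d=snapshot("wrist")
prof(p,d,(367,182),(369,250),18)
E
```

```text
367 182 [0.4936 0.3385 0.0605]
367 186 [0.4961 0.3383 0.0606]
367 190 [0.498  0.3379 0.0638]
367 194 [0.4998 0.3372 0.0667]
367 198 [0.5015 0.3367 0.071 ]
368 202 [0.5044 0.3372 0.0701]
368 206 [0.5071 0.3373 0.0693]
368 210 [0.5101 0.3373 0.068 ]
368 214 [0.5129 0.3374 0.0671]
368 218 [0.5162 0.3375 0.0643]
368 222 [0.5187 0.3367 0.0656]
368 226 [0.5212 0.337  0.0663]
368 230 [0.524  0.337  0.0659]
369 234 [0.5267 0.3375 0.0658]
369 238 [0.5295 0.3374 0.0656]
369 242 [0.5331 0.3374 0.0636]
369 246 [0.5357 0.3367 0.0639]
369 250 [0.5399 0.3376 0.0604]
```

Depth confirms the preamp rocker is on: the near half rises to z 0.071 and the far half is level at 0.066. On to the mains rocker.

Emit:
jog_arm(series=[[0,-0.005,-0.05,0.01,0,0,0],[0,-0.006,-0.06,0.005,0,0,0],[0,-0.006,-0.06,0,0,0,0],[0,-0.006,-0.06,0,0,0,0],[0,-0.006,-0.06,0,0,0,0]])

```text
clock: 4.1
eef_pos: [0.5007, 0.0156, 0.1605]
tool_rot: [-0.001, 0.043, 0.999, 0.0]
wrist_force: [0.8, -0.9, 0.3]
opening: 0.003
```

Emit:
jog_arm(series=[[0,-0.006,-0.06,0,0,0,0],[0,-0.006,-0.06,0,0,0,0],[0,-0.004,-0.042,-0.02,0,0,0],[0,0,0,-0.02,0,0,0],[0,0,0,0,0,0,0]])

```text
clock: 4.72
eef_pos: [0.4836, -0.1443, 0.1192]
tool_rot: [-0.002, 0.043, 0.999, 0.001]
wrist_force: [-0.0, 1.2, 0.1]
opening: 0.002
```

Run:
```python
from cell import ctrl, snapshot, camera_params
from h import *
s=ctrl.observe(); print(s["eef_pos"],s["tool_rot"],s["wrist_force"],s["clock"])
p=camera_params("wrist"); im,d=snapshot("wrist"); cv2.imwrite("pics/w4.png",im[:,:,::-1]); np.save("pics/w4.npy",d)
import pickle; pickle.dump(p,open("pics/w4.pkl","wb"))
for n,X in dict(mains=(.473,-.1474,.081),stby=(.4685,-.2024,.081),tcp=s["eef_pos"]).items(): print(n,proj(p,X).round(1))
```

```text
[ 0.4836029  -0.14430381  0.11917792] [-2.42885680e-03  4.34205091e-02  9.99053610e-01  8.02520150e-04] [-9.00553271e-04  1.20116097e+00  1.21449094e-01] 4.725
mains [309.3 253.5]
stby [207.  253.9]
tcp [316.6 305.3]
```

View pics/w4.png

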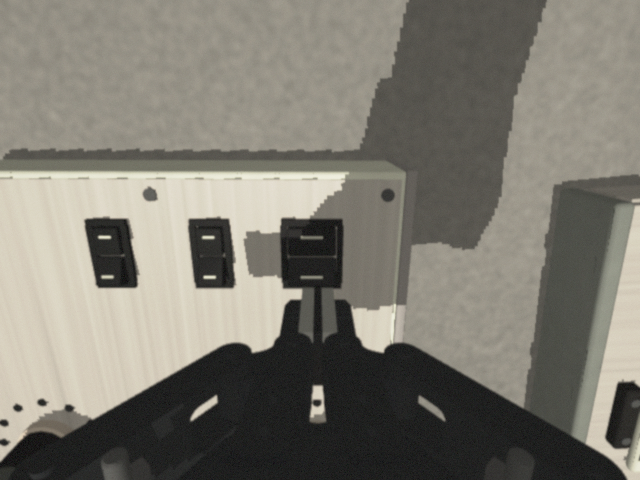

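The mains rocker is at columns 281–342 with its hinge near row 254, matching the prediction within about 1.5 mm. The fingertips are in line with it. Pressing.

Emit:
jog_arm(series=[[0,0.003,-0.003,-0.015,0,0,0],[0,0,0,-0.013,0,0,0],[0,0,0,-0.004,0,0,0],[0,0,0,-0.003,0,0,0],[0,0,0,-0.001,0,0,0]])

```text
clock: 5.4
eef_pos: [0.4888, -0.1471, 0.0855]
tool_rot: [-0.0, 0.043, 0.999, 0.0]
wrist_force: [-1.5, 0.8, 3.5]
opening: -0.003
```

Emit:
jog_arm(series=[[0,0,0,-0.001,0,0,0],[0,0,0,-0.001,0,0,0],[0,0,0,0,0,0,0],[0,0,0,0,0,0,0],[0,0,0,0,0,0,0]])

```text
clock: 6.02
eef_pos: [0.4887, -0.1476, 0.0833]
tool_rot: [-0.0, 0.043, 0.999, -0.0]
wrist_force: [0.1, -0.0, 0.2]
opening: 0.001
```

Emit:
jog_arm(series=[[0,0,0,-0.001,0,0,0],[0,0,0,0.01,0,0,0],[0,0,0,0.02,0,0,0],[0,-0.002,-0.025,0.006,0,0,0],[0,-0.002,-0.025,0,0,0,0]])

```text
clock: 6.65
eef_pos: [0.4857, -0.198, 0.1199]
tool_rot: [0.001, 0.042, 0.999, -0.0]
wrist_force: [-0.2, -0.9, 0.1]
opening: -0.005
```

Run:
```python
from cell import ctrl, snapshot, camera_params
from h import *
s=ctrl.observe(); print(s["eef_pos"],s["tool_rot"],s["wrist_force"],s["clock"])
p=camera_params("wrist"); im,d=snapshot("wrist"); cv2.imwrite("pics/w5.png",im[:,:,::-1]); np.save("pics/w5.npy",d)
import pickle; pickle.dump(p,open("pics/w5.pkl","wb"))
R=cv2.Rodrigues(np.array([0,0,-.082]))[0]
def line(y,h):
    a=np.array(h)+R@[-.02,0,0]; b=np.array(h)+R@[.02,0,0]
    prof(p,d,proj(p,a),proj(p,b),14)
line(0,(.473,-.146,.081)); print(); line(0,(.4685,-.2014,.081)); print(s["clock"])
for n,X in dict(mains=(.473,-.1474,.081),stby=(.4685,-.2024,.081),tcp=s["eef_pos"]).items(): print(n,proj(p,X).round(1))
```

```text
[ 0.48570021 -0.19802641  0.11987471] [ 1.12954209e-03  4.22608757e-02  9.99105896e-01 -3.89360008e-04] [-0.18737926 -0.87831176  0.10376455] 6.65
415 204 [ 0.4542 -0.143   0.0759]
414 210 [ 0.4565 -0.1444  0.079 ]
414 215 [ 0.4582 -0.1452  0.0827]
414 221 [ 0.4605 -0.1462  0.0862]
413 226 [ 0.4634 -0.1464  0.085 ]
413 232 [ 0.4673 -0.1463  0.0834]
412 237 [ 0.4703 -0.1464  0.0821]
412 243 [ 0.4748 -0.1454  0.0795]
411 248 [ 0.477  -0.1465  0.0811]
411 253 [ 0.48   -0.146   0.0807]
410 259 [ 0.4835 -0.1469  0.0808]
410 264 [ 0.4866 -0.1468  0.0803]
409 270 [ 0.4903 -0.1473  0.08  ]
409 275 [ 0.4937 -0.1473  0.0793]

308 205 [ 0.45   -0.1997  0.0761]
308 210 [ 0.4521 -0.1999  0.0786]
308 215 [ 0.4543 -0.2     0.0801]
308 221 [ 0.4574 -0.2003  0.0808]
308 226 [ 0.4602 -0.2006  0.0808]
308 232 [ 0.4636 -0.2009  0.0807]
308 237 [ 0.4664 -0.2012  0.0806]
308 243 [ 0.4714 -0.2018  0.0756]
308 248 [ 0.4724 -0.2016  0.081 ]
308 254 [ 0.4752 -0.2019  0.0829]
308 259 [ 0.4776 -0.2021  0.0839]
308 264 [ 0.4803 -0.2023  0.0847]
308 270 [ 0.4832 -0.2026  0.0856]
308 275 [ 0.4893 -0.2032  0.0787]
6.65
mains [409.2 241.1]
stby [306.  241.3]
tcp [316.6 305.2]
```

View pics/w5.png

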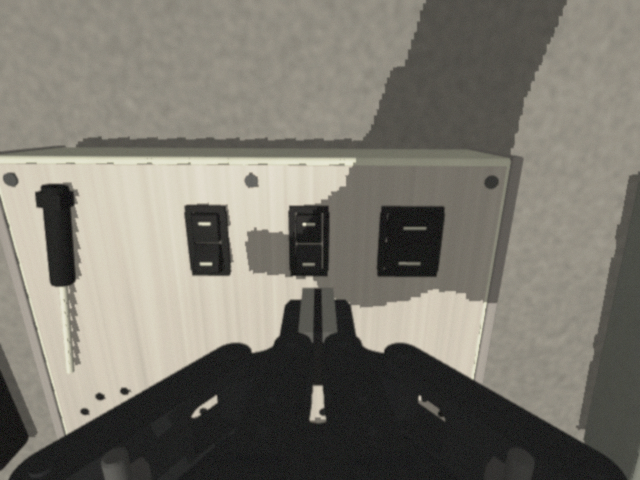

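Depth shows the mains rocker is on: near half up to 0.086, far half level at 0.081. It snapped at about 6.0 s at the latest. The standby rocker is still off, at columns 289–328 with its hinge near row 241. I'll move above it and wait out the warm-up.

Emit:
jog_arm(series=[[0,-0.003,-0.0045,0,0,0,0],[0,0,0,0,0,0,0],[0,0,0,0,0,0,0],[0,0,0,0,0,0,0],[0,0,0,0,0,0,0]])

```text
clock: 7.32
eef_pos: [0.4819, -0.2015, 0.1183]
tool_rot: [-0.0, 0.042, 0.999, 0.0]
wrist_force: [-0.4, 0.6, -1.2]
opening: 0.0
```

Emit:
jog_arm(series=[[0,0,0,0,0,0,0],[0,0,0,0,0,0,0],[0,0,0,0,0,0,0],[0,0,0,0,0,0,0],[0,0,0,0,0,0,0]])

```text
clock: 7.95
eef_pos: [0.4817, -0.202, 0.1183]
tool_rot: [-0.0, 0.043, 0.999, 0.0]
wrist_force: [-1.1, -0.4, 0.6]
opening: -0.002
```

Emit:
jog_arm(series=[[0,0,0,0,0,0,0],[0,0,0,0,0,0,0],[0,0,0,0,0,0,0],[0,0,0,0,0,0,0],[0,0,0,0,0,0,0]])

```text
clock: 8.57
eef_pos: [0.4818, -0.202, 0.1183]
tool_rot: [-0.0, 0.043, 0.999, -0.0]
wrist_force: [0.5, 0.7, 0.5]
opening: 0.006
```

Emit:
jog_arm(series=[[0,0,0,0,0,0,0],[0,0,0,0,0,0,0],[0,0,0,0,0,0,0],[0,0,0,0,0,0,0],[0,0,0,0,0,0,0]])

```text
clock: 9.2
eef_pos: [0.4817, -0.2019, 0.1183]
tool_rot: [-0.0, 0.043, 0.999, 0.0]
wrist_force: [0.5, -0.3, 0.6]
opening: 0.001
```

Emit:
jog_arm(series=[[0,0,0,0,0,0,0],[0,0,0,0,0,0,0],[0,0,0,0,0,0,0],[0,0,0,0,0,0,0],[0,0,0,0,0,0,0]])

```text
clock: 9.82
eef_pos: [0.4817, -0.2019, 0.1183]
tool_rot: [-0.0, 0.043, 0.999, 0.0]
wrist_force: [0.0, 0.8, 0.3]
opening: -0.001
```

Emit:
jog_arm(series=[[0,0,0,0,0,0,0],[0,0,0,0,0,0,0],[0,0,0,0,0,0,0],[0,0,0,0,0,0,0],[0,0,0,0,0,0,0]])

```text
clock: 10.45
eef_pos: [0.4818, -0.2019, 0.1183]
tool_rot: [-0.0, 0.043, 0.999, 0.0]
wrist_force: [0.8, 0.6, -1.0]
opening: 0.002
```

Emit:
jog_arm(series=[[0,0,0,0,0,0,0],[0,0,0,0,0,0,0],[0,0,0,0,0,0,0],[0,0,0,0,0,0,0],[0,0,0,0,0,0,0]])

```text
clock: 11.08
eef_pos: [0.4817, -0.202, 0.1183]
tool_rot: [-0.0, 0.043, 0.999, 0.0]
wrist_force: [-1.3, 0.1, 0.4]
opening: -0.003
```

Emit:
jog_arm(series=[[0,0,0,0,0,0,0],[0,0,0,0,0,0,0],[0,0,0,0,0,0,0],[0,0,0,0,0,0,0],[0,0,0,0,0,0,0]])

```text
clock: 11.7
eef_pos: [0.4818, -0.202, 0.1183]
tool_rot: [0.0, 0.043, 0.999, -0.0]
wrist_force: [-0.3, -0.1, -0.9]
opening: 0.0
```

Emit:
jog_arm(series=[[0,0,0,0,0,0,0],[0,0,0,0,0,0,0],[0,0,0,0,0,0,0],[0,0,0,0,0,0,0],[0,0,0,0,0,0,0]])

```text
clock: 12.32
eef_pos: [0.4818, -0.2019, 0.1183]
tool_rot: [0.0, 0.043, 0.999, 0.0]
wrist_force: [-0.1, 0.7, -0.2]
opening: -0.001
```

Emit:
jog_arm(series=[[0,0.001,0,-0.015,0,0,0],[0,0,0,-0.012,0,0,0],[0,0,0,-0.004,0,0,0],[0,0,0,-0.002,0,0,0],[0,0,0,-0.001,0,0,0]])

```text
clock: 12.95
eef_pos: [0.4828, -0.2019, 0.0842]
tool_rot: [-0.0, 0.043, 0.999, 0.0]
wrist_force: [-0.8, 0.1, 0.8]
opening: -0.0
```

Emit:
jog_arm(series=[[0,0,0,-0.001,0,0,0],[0,0,0,-0.001,0,0,0],[0,0,0,-0.001,0,0,0],[0,0,0,0,0,0,0],[0,0,0,0,0,0,0]])

```text
clock: 13.58
eef_pos: [0.4828, -0.202, 0.0813]
tool_rot: [0.0, 0.043, 0.999, -0.0]
wrist_force: [0.5, -0.5, -0.3]
opening: -0.001
```

Force has dropped at hinge height. I'll lift clear and check all the rockers.

Emit:
jog_arm(series=[[0,0,0,0.01,0,0,0],[0,0,0,0.02,0,0,0],[0,0,0,0.02,0,0,0],[0,-0.02,0,0.01,0,0,0],[0,0,0,0,0,0,0]])

```text
clock: 14.2
eef_pos: [0.4624, -0.2025, 0.1426]
tool_rot: [0.001, 0.043, 0.999, -0.001]
wrist_force: [0.6, -0.3, 0.3]
opening: -0.001
```

Run:
```python
from cell import ctrl, snapshot, camera_params
from h import *
s=ctrl.observe(); print(s["eef_pos"],s["wrist_force"],s["clock"])
p=camera_params("wrist"); im,d=snapshot("wrist"); cv2.imwrite("pics/w6.png",im[:,:,::-1])
R=cv2.Rodrigues(np.array([0,0,-.082]))[0]
for n,h in dict(mains=(.473,-.146,.081),stby=(.4685,-.2014,.081),tri=(.464,-.2562,.081)).items():
    print(n); prof(p,d,proj(p,np.array(h)+R@[-.018,0,0]),proj(p,np.array(h)+R@[.018,0,0]),12)
im,d=snapshot("top"); cv2.imwrite("pics/top6.png",im[:,:,::-1])
```

```text
[ 0.46237908 -0.20252394  0.14262893] [ 0.60316011 -0.28607966  0.26326335] 14.2
mains
412 236 [ 0.4557 -0.1442  0.079 ]
412 241 [ 0.4579 -0.145   0.0814]
412 246 [ 0.4595 -0.1461  0.086 ]
411 251 [ 0.4628 -0.1464  0.0851]
411 256 [ 0.4667 -0.146   0.0835]
410 261 [ 0.4705 -0.1463  0.0824]
410 266 [ 0.4746 -0.1459  0.0804]
409 271 [ 0.4775 -0.147   0.081 ]
409 276 [ 0.4812 -0.1466  0.0805]
409 281 [ 0.4846 -0.1464  0.0804]
408 286 [ 0.4879 -0.147   0.0807]
408 290 [ 0.4922 -0.1466  0.0782]
stby
320 237 [ 0.4517 -0.1998  0.0784]
320 241 [ 0.4531 -0.1999  0.0814]
320 246 [ 0.4549 -0.2001  0.0858]
320 251 [ 0.4582 -0.2003  0.0851]
320 256 [ 0.4619 -0.2006  0.0841]
320 261 [ 0.4658 -0.2009  0.0824]
320 266 [ 0.4699 -0.2013  0.0805]
320 271 [ 0.4731 -0.2015  0.0806]
320 276 [ 0.4766 -0.2018  0.0805]
320 281 [ 0.4799 -0.2021  0.0809]
320 286 [ 0.4835 -0.2024  0.0805]
320 291 [ 0.4521 -0.2002  0.1492]
tri
228 237 [ 0.4469 -0.2548  0.0788]
228 242 [ 0.4495 -0.2552  0.0804]
229 247 [ 0.4526 -0.2553  0.0809]
229 252 [ 0.4559 -0.2558  0.0807]
230 256 [ 0.4585 -0.2553  0.0806]
230 261 [ 0.4617 -0.2561  0.081 ]
230 266 [ 0.4653 -0.2569  0.0802]
231 271 [ 0.4679 -0.2562  0.0821]
231 276 [ 0.4711 -0.2566  0.0826]
232 281 [ 0.4737 -0.2557  0.0842]
232 286 [ 0.4767 -0.2562  0.085 ]
233 291 [ 0.4796 -0.2562  0.0861]
```

View pics/w6.png

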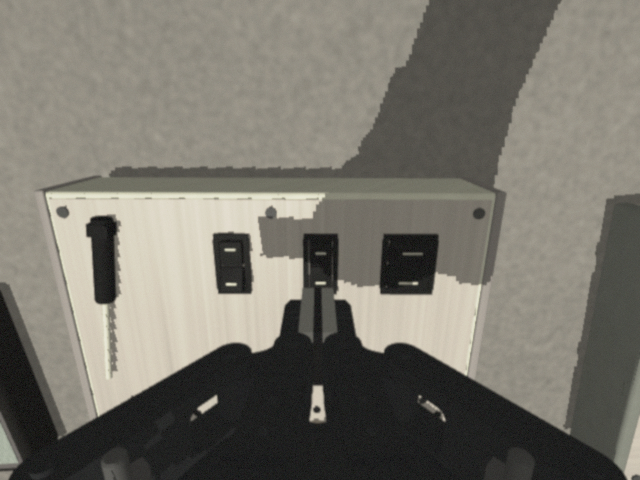

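View pics/top6.png

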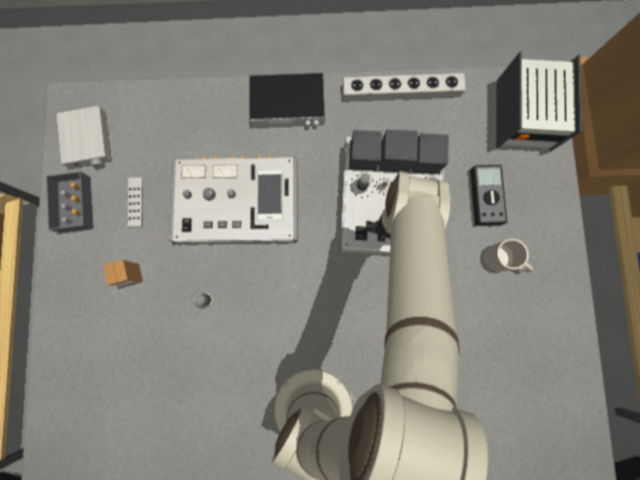

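The mains and standby rockers are both on, the triode is still off (far half up to 0.086), and the loose things look unmoved in the top view. The tool is about 60 mm clear, with only noise on the wrist force. Handing in.

```bash
python3 -c "
from cell import ctrl
print(ctrl.job_done())"
```

```text
the job is handed in; nothing more can be done
None
```

The hi-fi is switched on in the order asked, and the job was handed in at about 14.3 s of the 61 s allowed.

| Step | Snapped over by | Depth check after lifting |
|---|---|---|
| Preamp power | 2.7 s | On: near half up at 0.071 m, far half level at 0.066 m |
| Amplifier mains | 6.0 s | On: near half up at 0.086 m, far half level at 0.081 m |
| Amplifier standby | 12.3–13.6 s | On: near half up at 0.086 m, far half level at 0.081 m |

- **Warm-up:** the standby press began after 12.3 s, so the valves had at least 6.3 s.
- **Left alone:** the triode rocker still measured off, and nothing on the table or the preamp had visibly moved in the last top view. The adjusting screwdriver still lay in its place in the last wrist picture. I judged the volume knob, keys and valves only from those pictures. The arm hid the right side of the amplifier in the last top view.
- **Clearance:** the fingers ended about 60 mm above the rockers, and the wrist force was only noise, under 1 N. The highest wrist force I read was about 4 N, while pressing the mains rocker, though readings came only at the end of each move.
- **Measurement agreement:** camera positions matched the given dimensions within about 2 mm. No check failed. I did not re-measure the preamp rocker's depth at the end; it measured on right after its press, and nothing came near it afterwards.

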